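# Make up a filter-board parts kit without taking the duplicate core

### The job

Make up the kit for one filter board: set the copper-wound choke in the middle of the tray with the red pad, the dark E-core on the yellow pad, the black can capacitor on the white pad and the finned heatsink on the black pad, each in the middle of its pad, the same way up as it is now, and let go. The kit already has its green ring core on the grey pad, so leave that one and the spare green core on the bench where they are.

Things in the scene. Friction and masses are not known exactly. Their poses are not given: they have to be found in the camera images.
- choke: copper-wound ring choke lying flat: a green ring with two windings of copper wire, about 47 mm outside diameter, 19 mm hole, 24 mm high, about 0.12 kg. Origin: centre of its underside, z up along the ring's axis
- ecore: dark grey ferrite E-core lying flat so that its E shape shows from above, 28 mm along x by 55 mm along y, 25 mm high, about 0.13 kg. The back (11 mm thick) is on the -x side, three legs point to +x, the middle leg is 17 mm wide. Origin: centre of its underside, z up
- capacitor: black can capacitor standing upright, bright metal top with a cross, 35 mm diameter, 41 mm high, about 0.06 kg. Origin: centre of its underside, z up
- heatsink: mid-grey metal heatsink, fins up, 44 mm along x by 32 mm along y, 28 mm high, about 0.07 kg; six 2 mm fins run along x, the two outermost are flush with the sides. Origin: centre of its underside, z up
- tray_red: fixed shallow blue tray, 96 x 96 mm outside, with a red square pad (60 mm) flush in the middle of its floor. Rim 10 mm high and 3 mm thick, floor 4 mm thick. Origin: centre of its underside on the bench, so the pad's middle is 4 mm above it; x and y along its sides, z up
- tray_yellow: fixed shallow blue tray, 96 x 96 mm outside, with a yellow square pad (60 mm) flush in the middle of its floor. Rim 10 mm high and 3 mm thick, floor 4 mm thick. Origin: centre of its underside on the bench, so the pad's middle is 4 mm above it; x and y along its sides, z up
- tray_white: fixed shallow blue tray, 96 x 96 mm outside, with a white square pad (60 mm) flush in the middle of its floor. Rim 10 mm high and 3 mm thick, floor 4 mm thick. Origin: centre of its underside on the bench, so the pad's middle is 4 mm above it; x and y along its sides, z up
- tray_black: fixed shallow blue tray, 96 x 96 mm outside, with a black square pad (60 mm) flush in the middle of its floor. Rim 10 mm high and 3 mm thick, floor 4 mm thick. Origin: centre of its underside on the bench, so the pad's middle is 4 mm above it; x and y along its sides, z up
- spare_core: spare bare green ring core lying flat on the bench among the parts, 40 mm outside diameter, 24 mm hole, 16 mm high, loose. A duplicate: to be left. Origin: centre of its underside, z up
- kit_core: the kit's own green ring core, the same as the spare, loose, already lying in a fifth blue tray of the same kind with a grey pad. To be left. Origin: centre of its underside (4 mm above the bench), z up

How it is judged:
By the outcome, as a careful person would: the job done as asked, in the order asked, and still so for the second after the job is handed in, with the robot touching nothing.
It also fails if it takes over 104 s, if anything falls off the work surface, if the arm or the gripper's body presses on something with over 40 N, if the wrist force passes 120 N, or if a joint passes its speed limit or range.

### The arm

A 6-joint arm with a two-finger parallel gripper is mounted at the origin on the work surface. World frame = base frame: x ahead of the robot, y to its left, z up, the work surface at z = 0. Lengths are in m, angles in rad, forces in N, time in s.
With the tool pointing down it reaches from about 0.3 to 0.875 m from the base axis. Payload 4.2 kg.
Tool frame: the origin (TCP) lies midway between the tips of the shut fingers; the grasp point (between the pads) lies 19 mm behind it; z points along the fingers, y is the line along which they close (so a half turn about z gives the same grasp; the last joint's range is limited). The gripper opens to 85 mm and grips with 20 to 120 N. Pads are 22 mm wide; open, the fingers measure 114 mm over their backs; the gripper's body (76 mm by 85 mm) begins 54 mm behind the grasp point. The pads swing forward as they close: fully open they stand 13 mm farther back than shut.
Start: joints at [-1.231, 0.32, 1.565, -0, 1.257, -0.02], TCP at [0.202, -0.538, 0.231] pointing down, gripper open.
Joint ranges: [-3.11, 3.11], [-0.84, 2.01], [0.21, 2.61], [-1.34, 4.49], [0.05, 2.63], [-2.56, 2.56]. Speed limits (rad/s): [2.57, 2.57, 3.14, 3.14, 3.14, 3.14].

### API

Orientations are given as a rotation vector (axis times angle).
In Python, from cell import status, optics, finish_job, finder gives the robot as it stands.
- The arm moves only by the tool step_arm, never from a script. Its argument "targets" is one flat list of numbers, 7 for each row, row after row: the turn, a rotation vector about the world's x, y, z each as a share of 30 degrees, from -1 to 1, then the shift along the world's x, y, z each as a share of 0.4 m, from -1 to 1, then the opening, from 0 (shut) to 1 (fully open). A call has exactly 5 rows; each row is the pose to reach, as a shift and turn from the pose commanded when the call began; what a row does not reach only later rows make up. A row lasts 1/8 s, in which the tool goes at most 62.5 mm and 10.7 degrees, less where a joint would pass 70% of its speed; a pose out of reach is approached as far as the arm can. A call with a number of a shift or a turn outside -1 to 1 is refused whole. A call with a gripper value outside its range is refused whole. The fingers move at their own pace and stop on an object; the grip force is fixed at half the most. Time passes only in rows, so rows that repeat a pose let the fingers close, or fill a call up. It gives the time, the measured TCP pose, the force, the opening and the grip force at its end, in the units of the state.
- status.get_obs(): the state, without advancing time (a new reading comes with each control period).
- optics.camera(name): name is "side" or "top" or "wrist"; returns (picture, depth): 400x640x3 uint8, blue, green, red; 400x640 float32, m along the optical axis (not along the pixel's ray), 0 where there is no reading.
- optics.camera_info(name): a dict with "fov_y" (degrees; the focal length in pixels is half the picture's height over the tangent of half this angle, whatever the lens; pixels are square), "cx", "cy" (the principal point, pixels), "position" and "orientation" of the camera in the world; the wrist camera has in their place "mount" (4x4, takes a point from camera to tool coordinates, whose origin is the TCP and whose axes are the flange's). Camera axes: x right, y down, z forward; pixel columns grow to the right and rows downward; lengths in m; the calibration is good to about 2 mm. A picture is of the moment at which its call begins: read the wrist's pose just before it. camera_info takes no time and is no camera call.
- finish_job(): hands the job in; it is judged then, once.
Trained networks look in the newest picture that a camera, given by its name, has taken for a name from the list of things; names that differ only in an ending like _2 or _b are one class to them, and where a whole thing is asked for, a point or a joint stands for the part that bears it (a point fixed in the world has none). Each returns a list of dicts, best first, with "conf" (0 to 1); they miss things now and then, are a little off and sometimes report something else, mostly with a low value. They report only what shows in the picture. A call takes as long as a camera call.
- finder.recognise(camera, label): "location" ([x, y, z] in m, in world coordinates, good to about 4 mm: the middle of the surface that is visible of it).
- finder.regions_of(camera, label): "region" (400x640 bool, what is visible of it).
- finder.spot_point(camera, label): "location" ([x, y, z] in m, in world coordinates, good to about 4 mm: a listed point, or the origin of a listed thing).
The state is a dict: "time": time; "joints": joint angles; "dq": joint speeds; "joint_torque": joint torques, N m; "tool_pos": TCP position; "eef_rot": TCP orientation; "ft_force": force on the tool from outside, world axes, zero at the start; "moment": the same for the moment, N m; "finger_gap": finger opening in m; "grasp_force": force on a finger pad.
Only numpy, scipy, OpenCV 4.12 (cv2) and the standard library are available. Lean on these libraries where they do the work, as an engineer would, in place of code of your own. Each camera call takes 0.05 s, during which the arm holds its last target. There are 200 camera calls.

## Working session

There is one attempt and no reset: what is moved stays moved. The work goes in short steps, Python scripts to look and compute and a tool call to move; the robot and the scene stay as the last step left them, time stands still between calls to the robot, and variables do not carry over. Pictures are saved under pics/ and viewed, at most 14 in all, crops included, and the job is handed in when it is done.

Besides the shell and the picture viewer there is one more tool, called by a JSON object that holds its "fn" and its "kwargs", one argument or row to a line. step_arm: Moves the arm, as the interface text tells. Its arguments: {"type":"object","properties":{"targets":{"type":"array","items":{"type":"number","minimum":-1,"maximum":1}}},"required":["targets"]}

```bash
ls; mkdir -p pics; python3 - <<'E'
from cell import status, optics, finder
import cv2,numpy as np
print(status.get_obs())
for c in ("top","side"):
    p,d=optics.camera(c); cv2.imwrite(f"pics/{c}0.png",p); i=optics.camera_info(c); print(c,i)
    for l in "choke ecore capacitor heatsink tray_red tray_yellow tray_white tray_black spare_core kit_core".split():
        r=finder.spot_point(c,l); print(l,[(np.round(x["location"],3),round(x["conf"],2)) for x in r[:3]])
print(status.get_obs()["time"])
E
```

```text
pics
{'time': 0.0, 'joints': array([-1.23103389e+00,  3.20301138e-01,  1.56571332e+00,  1.20457558e-06,
        1.25738261e+00, -1.99631829e-02]), 'dq': array([-0.00020237,  0.00032579, -0.00067848, -0.00141228, -0.00107258,
       -0.00031671]), 'joint_torque': array([-2.80876920e-03, -4.15530896e+01, -2.34162569e+01, -3.84293016e-04,
        8.31630779e-03, -4.22755249e-06]), 'tool_pos': array([ 0.20226814, -0.53772792,  0.23046364]), 'eef_rot': array([-3.08916049e+00, -5.61694661e-01,  4.49252216e-04]), 'ft_force': array([-0.2127731 , -0.44058926, -0.07278078]), 'moment': array([-0.02438   ,  0.01812403, -0.02353932]), 'grasp_force': 0.0, 'finger_gap': 0.08560844583819059}
top {'fov_y': 45.400529220904076, 'cx': 322.36167113204647, 'cy': 200.7500262635634, 'position': array([0.35345524, 0.01817851, 1.18018142]), 'orientation': array([-2.13354878,  2.18533015, -0.18581744])}
choke [(array([ 0.428, -0.365, -0.   ]), 0.65)]
ecore [(array([ 0.575, -0.102,  0.002]), 0.79)]
capacitor [(array([ 0.444, -0.179, -0.002]), 0.73)]
heatsink [(array([ 0.589, -0.417,  0.002]), 0.7)]
tray_red [(a
[... 469 characters left out ...]
 0.17604078, -0.116083  ])}
choke [(array([ 0.427, -0.366, -0.   ]), 0.68)]
ecore [(array([ 0.577, -0.105, -0.002]), 0.63), (array([ 0.444, -0.179, -0.   ]), 0.24)]
capacitor [(array([ 0.442, -0.182, -0.   ]), 0.71)]
heatsink [(array([ 0.587, -0.422, -0.003]), 0.89), (array([0.444, 0.14 , 0.004]), 0.31)]
tray_red [(array([0.444, 0.138, 0.002]), 0.84)]
tray_yellow [(array([ 0.443, -0.18 , -0.   ]), 0.62), (array([0.588, 0.238, 0.001]), 0.56)]
tray_white [(array([ 0.578, -0.102,  0.   ]), 0.51)]
tray_black [(array([ 0.559,  0.396, -0.   ]), 0.89)]
spare_core [(array([ 0.44 , -0.044, -0.002]), 0.73), (array([ 0.576, -0.105, -0.001]), 0.51)]
kit_core [(array([ 0.438, -0.043, -0.002]), 0.58)]
1.1
```

View pics/top0.png

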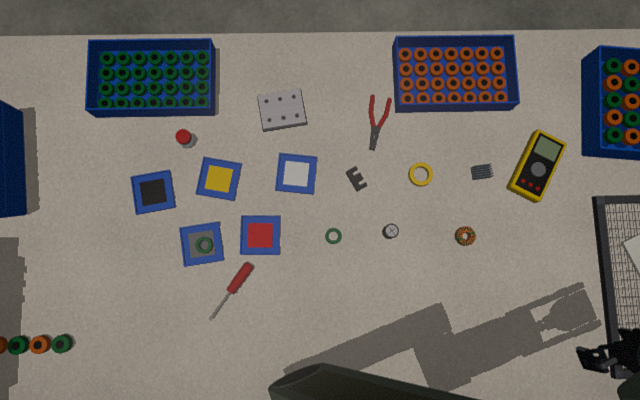

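View pics/side0.png

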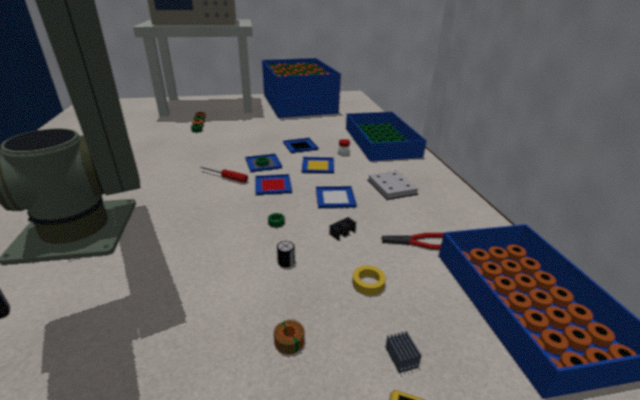

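The top view shows the choke at (465,236), capacitor (391,231), E-core (357,178), heatsink (482,172), spare core (333,236), and trays red (260,235), yellow (219,179), white (296,173), black (153,192) and grey (203,244). The side view agrees; a yellow ring at (369,279) is a distractor. Next I'll measure outlines.

```bash
cat > h.py <<'E'
import numpy as np, cv2
from scipy.spatial.transform import Rotation as R
from cell import status, optics, finder
def cam(c):
    i=optics.camera_info(c); f=200/np.tan(np.radians(i["fov_y"]/2))
    if "mount" in i:
        o=status.get_obs(); T=np.eye(4); T[:3,:3]=R.from_rotvec(o["eef_rot"]).as_matrix(); T[:3,3]=o["tool_pos"]; T=T@i["mount"]
    else:
        T=np.eye(4); T[:3,:3]=R.from_rotvec(i["orientation"]).as_matrix(); T[:3,3]=i["position"]
    return i,f,T
def plane(uv,z,K):
    i,f,T=K; uv=np.asarray(uv,float).reshape(-1,2)
    r=np.c_[(uv[:,0]-i["cx"])/f,(uv[:,1]-i["cy"])/f,np.ones(len(uv))]@T[:3,:3].T
    return T[:3,3]+r*((z-T[2,3])/r[:,2])[:,None]
def pts(mask,d,K):
    i,f,T=K; v,u=np.nonzero(mask&(d>0)); z=d[v,u]
    return np.c_[(u-i["cx"])/f*z,(v-i["cy"])/f*z,z]@T[:3,:3].T+T[:3,3]
def rect(xy):
    (c,s,a)=cv2.minAreaRect((xy[:,:2]*1000).astype(np.float32)); return np.round(c,1),np.round(s,1),round(a,1)
def measure(c,items,save=None):
    """items: {label: z of the top surface}; prints the outline rect (mm, deg, world xy)"""
    K=cam(c); p,d=optics.camera(c)
    if save: cv2.imwrite(save,p)
    for l,z in items.items():
        for r in finder.regions_of(c,l)[:1]:
            m=r["region"]; q=pts(m,d,K); t=np.percentile(q[:,2],90)
            w=q[abs(q[:,2]-t)<.005]
            cnt=np.vstack(cv2.findContours(m.astype(np.uint8),0,1)[0])
            print(l,round(r["conf"],2),"n",m.sum(),"top",t.round(4),"plane",*rect(plane(cnt,z,K)),"| toppts",*rect(w))
E
python3 - <<'E'
from h import *
measure("top",dict(choke=.024,ecore=.025,capacitor=.041,heatsink=.028,tray_red=.01,tray_yellow=.01,tray_white=.01,tray_black=.01))
# pads by colour
p,d=optics.camera("top"); K=cam("top"); h=cv2.cvtColor(p,cv2.COLOR_BGR2HSV); print(h[235,260],h[179,219],h[173,296],h[192,153],h[160,296])
b=cv2.inRange(h,(100,120,40),(125,255,255))
for n,(u,v) in dict(red=(260,235),yellow=(219,179),white=(296,173),black=(153,192)).items():
    m=np.zeros_like(b); m[v-28:v+28,u-28:u+28]=b[v-28:v+28,u-28:u+28]
    k,l,s,_=cv2.connectedComponentsWithStats(m); j=1+np.argmax(s[1:,4])
    c=np.vstack(cv2.findContours((l==j).astype(np.uint8),0,1)[0]); print(n,*rect(plane(c,.01,K)))
print(optics.camera_info("wrist"))
E
```

```text
choke 0.71 n 320 top 0.0265 plane [ 427.3 -362.1] [49.7 46.3] 88.6 | toppts [ 428.4 -363.9] [44.7 44.2] 89.3
ecore 0.63 n 234 top 0.0269 plane [573.6 -99.9] [55.7 31.9] 26.7 | toppts [ 575.7 -101.8] [53.6 27.4] 26.6
capacitor 0.62 n 183 top 0.0424 plane [ 441.9 -175.5] [31.9 37.8] 43.0 | toppts [ 443.3 -178.4] [30.3 32.9] 43.2
heatsink 0.86 n 276 top 0.029 plane [ 585.7 -412.3] [35.1 51.6] 6.9 | toppts [ 588.  -417.3] [32.2 42.4] 6.9
tray_red 0.97 n 1579 top 0.0096 plane [442.9 138.6] [95.6 95.3] 88.7 | toppts [442.9 138.7] [95.5 96. ] 89.0
tray_yellow 0.95 n 1524 top 0.0094 plane [585.5 239.2] [97.9 97.6] 78.6 | toppts [586.  239.7] [97.  96.7] 78.7
tray_white 0.92 n 1522 top 0.0089 plane [594.6  48.4] [98.6 98.6] 83.4 | toppts [595.   47.6] [96.2 97. ] 82.9
tray_black 0.9 n 1509 top 0.0093 plane [556.1 398. ] [97.8 99.4] 10.9 | toppts [556.4 399.7] [97.9 97.6] 10.5
[  0 179 148] [ 24 207 165] [ 21  11 164] [150   6  41] [111 165 133]
red [442.4 138.3] [94.2 93. ] 87.7
yellow [584.7 239.9] [95.2 93.7] 78.6
white [593.5  47.7] [93.9 93.1] 83.0
black [554.6 400.4] [94.7 95.9] 9.4
{'fov_y': 63.345901994076456, 'cx': 310.9963699028146, 'cy': 196.43013537966374, 'mount': array([[ 6.53487184e-04, -9.55242861e-01, -2.95821988e-01,
         7.55028005e-02],
       [ 9.99999557e-01,  8.24708526e-04, -4.54023172e-04,
        -8.85348781e-04],
       [ 6.77669310e-04, -2.95821560e-01,  9.55242977e-01,
        -1.43103333e-01],
       [ 0.00000000e+00,  0.00000000e+00,  0.00000000e+00,
         1.00000000e+00]])}
```

{"fn": "step_arm", "kwargs": {
  "targets": [0,0,0.8,0.565,0.435,-0.25,1,0,0,0.8,0.565,0.435,-0.25,1,0,0,0.8,0.565,0.435,-0.25,1,0,0,0.8,0.565,0.435,-0.25,1,0,0,0.8,0.565,0.435,-0.25,1]
}}

```text
time: 2.22
tool_pos: [0.43, -0.3627, 0.1307]
eef_rot: [2.906, 1.194, 0.0]
ft_force: [0.7, -1.0, 1.0]
finger_gap: 0.0857
grasp_force: 0.0
```

{"fn": "step_arm", "kwargs": {
  "targets": [0,0,0,0,0,0,1,0,0,0,0,0,0,1,0,0,0,0,0,0,1,0,0,0,0,0,0,1,0,0,0,0,0,0,1]
}}

```text
time: 2.85
tool_pos: [0.428, -0.3648, 0.1317]
eef_rot: [2.907, 1.19, 0.0]
ft_force: [-0.1, -0.2, -0.3]
finger_gap: 0.085
grasp_force: 0.0
```

```bash
cat >> h.py <<'E'
def pose():
    o=status.get_obs(); M=R.from_rotvec(o["eef_rot"]).as_matrix()
    print("t",round(o["time"],2),"tcp",(o["tool_pos"]*1000).round(1),"close axis deg",round(float(np.degrees(np.arctan2(M[1,1],M[0,1])))%180,1),"down",M[:,2].round(3),"gap",round(float(o["finger_gap"]),4),"q6",o["joints"][5].round(2),"q1",o["joints"][0].round(2))
E
python3 - <<'E'
from h import *
pose(); measure("wrist",dict(choke=.024),"pics/w1.png"); print([x["location"].round(4) if hasattr(x["location"],"round") else x["location"] for x in finder.spot_point("wrist","choke")])
E
```

```text
t 2.85 tcp [ 428.  -364.8  131.7] close axis deg 134.5 down [ 0. -0. -1.] gap 0.085 q6 0.07 q1 -0.73
choke 0.61 n 2445 top 0.026 plane [ 428.9 -363.3] [50.2 45.1] 24.2 | toppts [ 427.8 -363.9] [46.5 44.6] 24.6
[[0.4257, -0.3661, 0.0017]]
```

View pics/w1.png

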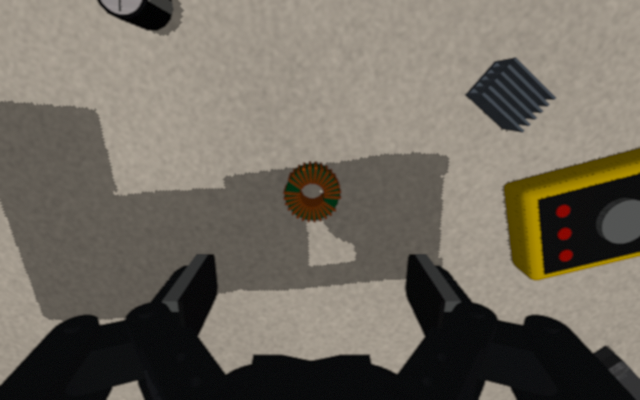

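Wrist view: choke at (313,192), with the green gaps between windings at (292,187) and (330,203), about 22° off the closing line. I'll turn -22° so the pads bridge the gaps, then descend and close.

{"fn": "step_arm", "kwargs": {
  "targets": [0,0,-0.73,0,0,-0.1,1,0,0,-0.73,0,0,-0.2,1,0,0,-0.73,0,0,-0.28,1,0,0,-0.73,0,0,-0.322,1,0,0,-0.73,0,0,-0.322,1]
}}

```text
time: 3.62
tool_pos: [0.4281, -0.3639, 0.0018]
eef_rot: [-3.079, -0.619, 0.002]
ft_force: [-0.3, 0.2, 0.8]
finger_gap: 0.0854
grasp_force: 0.0
```

{"fn": "step_arm", "kwargs": {
  "targets": [0,0,0,0,0,0,0,0,0,0,0,0,0,0,0,0,0,0,0,0,0,0,0,0,0,0,0,0,0,0,0,0,0,0,0]
}}

```text
time: 4.25
tool_pos: [0.4292, -0.3649, 0.0041]
eef_rot: [3.078, 0.618, 0.003]
ft_force: [-0.1, 0.6, 5.4]
finger_gap: 0.0424
grasp_force: 61.6
```

{"fn": "step_arm", "kwargs": {
  "targets": [0,0,0,0,0,0.08,0,0,0,0,0,0,0.18,0,0,0,0,0,0,0.3,0,0,0,0,0,0,0.3,0,0,0,0,0,0,0.3,0]
}}

```text
time: 4.88
tool_pos: [0.4279, -0.3637, 0.1221]
eef_rot: [-3.079, -0.618, 0.001]
ft_force: [0.1, -0.6, -1.3]
finger_gap: 0.0422
grasp_force: 61.5
```

```bash
python3 - <<'E'
from h import *
pose(); measure("wrist",dict(choke=.024),"pics/w2.png")
E
```

```text
t 4.88 tcp [ 427.9 -363.7  122.1] close axis deg 112.7 down [-0.001  0.001 -1.   ] gap 0.0422 q6 0.45 q1 -0.72
choke 0.78 n 8935 top 0.1439 plane [ 364.7 -388.5] [108.2  83.2] 23.0 | toppts [ 426.7 -363. ] [46.9 42.4] 23.4
```

View pics/w2.png

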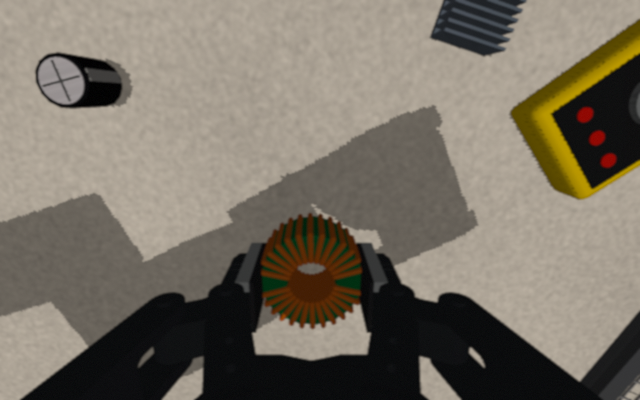

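The picture shows the choke at (312,283), held level between the pads. Moving to red.

{"fn": "step_arm", "kwargs": {
  "targets": [0,0,-0.4,0.02,0.625,0,0,0,0,-0.4,0.02,0.625,0,0,0,0,-0.4,0.02,0.625,0,0,0,0,-0.4,0.02,0.625,0,0,0,0,-0.4,0.02,0.625,0,0]
}}

```text
time: 5.6
tool_pos: [0.435, -0.1103, 0.1212]
eef_rot: [-3.125, -0.302, 0.006]
ft_force: [0.7, -0.7, -0.9]
finger_gap: 0.0428
grasp_force: 61.7
```

{"fn": "step_arm", "kwargs": {
  "targets": [0,0,-0.4,0.0175,0.631,0,0,0,0,-0.4,0.0175,0.631,0,0,0,0,-0.4,0.0175,0.631,0,0,0,0,-0.4,0.0175,0.631,0,0,0,0,-0.4,0.0175,0.631,0,0]
}}

```text
time: 6.22
tool_pos: [0.4435, 0.1404, 0.1217]
eef_rot: [3.141, -0.029, -0.002]
ft_force: [-0.5, -0.3, -1.4]
finger_gap: 0.0425
grasp_force: 61.9
```

```bash
python3 - <<'E'
from h import *
pose()
optics.camera("wrist"); print(status.get_obs()["joints"])
measure("wrist",dict(tray_red=.01,choke=.144),"pics/w3.png");pose()
E
```

```text
t 6.22 tcp [443.5 140.4 121.7] close axis deg 88.9 down [-0.001 -0.    -1.   ] gap 0.0425 q6 1.87 q1 0.28
[2.80900351e-01 2.54839531e-01 1.96788827e+00 3.07222365e-04
 9.20059750e-01 1.87123353e+00]
tray_red 0.8 n 11143 top 0.0098 plane [445.2 139.3] [97.7 93.5] 88.7 | toppts [444.1 139.1] [96.3 93.5] 88.2
choke 0.7 n 8959 top 0.1435 plane [447.5 141. ] [41.7 54.1] 88.9 | toppts [442.5 141.2] [47.  42.5] 0.6
t 6.42 tcp [443.3 136.7 121.9] close axis deg 88.7 down [-0.002 -0.001 -1.   ] gap 0.0425 q6 1.87 q1 0.27
```

{"fn": "step_arm", "kwargs": {
  "targets": [0,0,0,0.001,0.001,-0.1,0,0,0,0,0.001,0.001,-0.2,0,0,0,0,0.001,0.001,-0.26,0,0,0,0,0.001,0.001,-0.28,0,0,0,0,0.001,0.001,-0.287,0]
}}

```text
time: 7.05
tool_pos: [0.4439, 0.1373, 0.0081]
eef_rot: [3.141, -0.038, -0.001]
ft_force: [-4.2, -4.8, 18.5]
finger_gap: 0.0425
grasp_force: 64.1
```

{"fn": "step_arm", "kwargs": {
  "targets": [0,0,0,0,0,0,0,0,0,0,0,0,0,0,0,0,0,0,0,0,0.64,0,0,0,0,0,0,0.64,0,0,0,0,0,0,0.64]
}}

```text
time: 7.68
tool_pos: [0.4439, 0.1387, 0.0079]
eef_rot: [3.141, -0.035, 0.0]
ft_force: [1.3, 0.2, -0.3]
finger_gap: 0.0547
grasp_force: 0.0
```

{"fn": "step_arm", "kwargs": {
  "targets": [0,0,0,0,0,0.08,0.64,0,0,0,0,0,0.2,0.64,0,0,0,0,0,0.3,0.8,0,0,0,0,0,0.35,1,0,0,0,0,0,0.35,1]
}}

```text
time: 8.3
tool_pos: [0.4448, 0.1389, 0.1491]
eef_rot: [-3.14, 0.035, -0.006]
ft_force: [0.5, 0.5, -0.3]
finger_gap: 0.0858
grasp_force: 0.0
```

```bash
python3 - <<'E'
from h import *
pose(); measure("wrist",dict(tray_red=.01,choke=.028),"pics/w4.png"); pose(); measure("top",dict(tray_red=.01,choke=.028))
E
```

```text
t 8.3 tcp [444.8 138.9 149.1] close axis deg 88.7 down [ 0.004  0.001 -1.   ] gap 0.0858 q6 1.87 q1 0.28
tray_red 0.61 n 8775 top 0.0103 plane [442.9 139.2] [96.1 97.2] 88.1 | toppts [442.5 139.2] [96.4 96.5] 88.1
t 8.45 tcp [443.  138.4 146.6] close axis deg 88.7 down [-0.002 -0.001 -1.   ] gap 0.0853 q6 1.87 q1 0.28
tray_red 0.63 n 298 top 0.0105 plane [426.7 127.2] [ 63.8 124.6] 42.3 | toppts [426.6 127.1] [ 63.5 124.8] 42.5
```

View pics/w4.png

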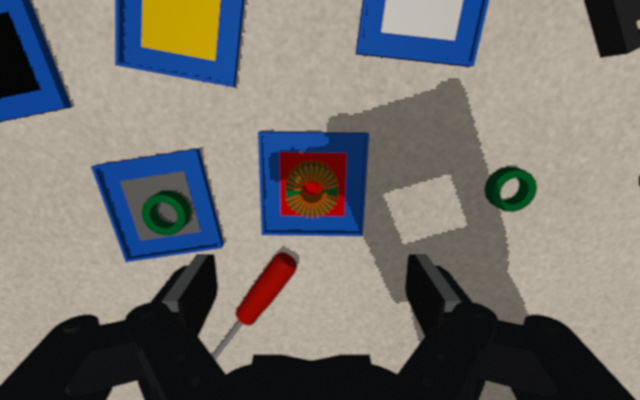

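The choke sits mid-pad at (313,190), with the pad spanning about (279–347, 153–219). Now to the E-core.

{"fn": "step_arm", "kwargs": {
  "targets": [0,0,0.93,0.331,-0.602,-0.03,1,0,0,0.93,0.331,-0.602,-0.03,1,0,0,0.93,0.331,-0.602,-0.03,1,0,0,0.93,0.331,-0.602,-0.03,1,0,0,0.93,0.331,-0.602,-0.03,1]
}}

```text
time: 9.22
tool_pos: [0.577, -0.1048, 0.1345]
eef_rot: [-3.058, -0.72, 0.002]
ft_force: [-1.1, 0.9, 0.6]
finger_gap: 0.0854
grasp_force: 0.0
```

{"fn": "step_arm", "kwargs": {
  "targets": [0,0,0,0,0,0,1,0,0,0,0,0,0,1,0,0,0,0,0,0,1,0,0,0,0,0,0,1,0,0,0,0,0,0,1]
}}

```text
time: 9.85
tool_pos: [0.5761, -0.1015, 0.136]
eef_rot: [3.057, 0.725, 0.0]
ft_force: [-0.3, -0.1, 0.5]
finger_gap: 0.0855
grasp_force: 0.0
```

```bash
python3 - <<'E'
from h import *
pose(); measure("wrist",dict(ecore=.025),"pics/w5.png"); pose(); measure("top",dict(choke=.028,tray_red=.01))
E
```

```text
t 9.85 tcp [ 576.1 -101.5  136. ] close axis deg 116.7 down [ 0. -0. -1.] gap 0.0855 q6 0.91 q1 -0.19
ecore 0.61 n 2185 top 0.0262 plane [ 578.1 -100.3] [59.3 28. ] 28.4 | toppts [ 576.4 -101.2] [55.6 28. ] 28.3
t 9.95 tcp [ 576.2 -101.8  135.9] close axis deg 116.6 down [ 0. -0. -1.] gap 0.0856 q6 0.91 q1 -0.19
choke 0.82 n 245 top 0.0312 plane [442.6 136.9] [45.6 43.3] 88.7 | toppts [443.7 137.9] [43.6 41.2] 88.5
tray_red 0.61 n 1349 top 0.01 plane [442.9 137.7] [ 98.  100.1] 88.7 | toppts [443.3 138. ] [97.3 98.4] 86.8
```

View pics/w5.png

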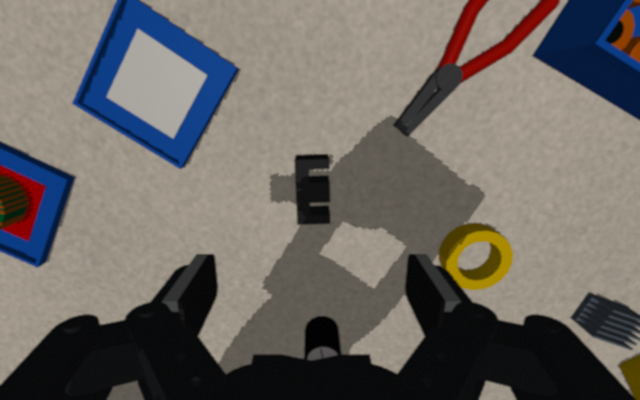

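E-core at (313,190), legs to the right along the closing line; it's well centred. Descend, grip, lift.

{"fn": "step_arm", "kwargs": {
  "targets": [0,0,0.04,0,0,-0.1,1,0,0,0.04,0,0,-0.2,1,0,0,0.04,0,0,-0.28,1,0,0,0.04,0,0,-0.328,1,0,0,0.04,0,0,-0.328,1]
}}

```text
time: 10.72
tool_pos: [0.5752, -0.102, 0.0031]
eef_rot: [-3.048, -0.755, 0.005]
ft_force: [-0.3, -0.3, 0.6]
finger_gap: 0.0852
grasp_force: 0.0
```

{"fn": "step_arm", "kwargs": {
  "targets": [0,0,0,0,0,0,0,0,0,0,0,0,0,0,0,0,0,0,0,0,0,0,0,0,0,0,0,0,0,0,0,0,0,0,0]
}}

```text
time: 11.35
tool_pos: [0.577, -0.1023, 0.0056]
eef_rot: [3.049, 0.755, 0.003]
ft_force: [0.2, -0.4, 6.3]
finger_gap: 0.0267
grasp_force: 60.0
```

{"fn": "step_arm", "kwargs": {
  "targets": [0,0,0,0,0,0,0,0,0,0,0,0,0,0,0,0,0,0,0,0.1,0,0,0,0,0,0,0.25,0,0,0,0,0,0,0.3,0]
}}

```text
time: 11.98
tool_pos: [0.5779, -0.1025, 0.1281]
eef_rot: [3.047, 0.754, 0.009]
ft_force: [0.8, -0.3, -2.4]
finger_gap: 0.0267
grasp_force: 59.4
```

```bash
python3 - <<'E'
from h import *
pose(); measure("wrist",dict(ecore=.144))
E
```

```text
t 11.97 tcp [ 577.9 -102.5  128.1] close axis deg 117.8 down [ 0.006 -0.001 -1.   ] gap 0.0267 q6 0.89 q1 -0.2
ecore 0.76 n 8213 top 0.1486 plane [ 579.  -100.4] [64.3 28.9] 27.8 | toppts [ 577.6 -101.3] [56.4 28. ] 28.1
```

{"fn": "step_arm", "kwargs": {
  "targets": [0,0,0.845,0.0135,0.427,0,0,0,0,0.845,0.0135,0.427,0,0,0,0,0.845,0.0135,0.427,0,0,0,0,0.845,0.0135,0.427,0,0,0,0,0.845,0.0135,0.427,0,0]
}}

```text
time: 12.7
tool_pos: [0.5808, 0.0682, 0.123]
eef_rot: [-2.809, -1.406, 0.004]
ft_force: [1.3, -0.3, -1.3]
finger_gap: 0.0268
grasp_force: 59.5
```

{"fn": "step_arm", "kwargs": {
  "targets": [0,0,0.845,0.0135,0.427,0,0,0,0,0.845,0.0135,0.427,0,0,0,0,0.845,0.0135,0.427,0,0,0,0,0.845,0.0135,0.427,0,0,0,0,0.845,0.0135,0.427,0,0]
}}

```text
time: 13.32
tool_pos: [0.587, 0.2377, 0.1238]
eef_rot: [2.434, 1.986, -0.003]
ft_force: [-0.3, 0.2, -0.3]
finger_gap: 0.0269
grasp_force: 59.5
```

```bash
python3 - <<'E'
from h import *
for k in range(4): optics.camera("wrist")
pose(); measure("wrist",dict(tray_yellow=.01,ecore=.144),"pics/w6.png");pose()
E
```

```text
t 13.53 tcp [587.2 237.8 124.5] close axis deg 168.4 down [-0. -0. -1.] gap 0.0263 q6 0.57 q1 0.37
tray_yellow 0.86 n 10470 top 0.01 plane [585.1 240.8] [98.5 97.4] 78.4 | toppts [585.1 240.3] [96.4 96.3] 78.6
ecore 0.78 n 8248 top 0.1449 plane [587.6 242.7] [62.6 28.7] 78.4 | toppts [586.7 239. ] [56.1 28.1] 78.7
t 13.68 tcp [587.2 238.5 124.7] close axis deg 168.4 down [ 0. -0. -1.] gap 0.0266 q6 0.57 q1 0.37
```

{"fn": "step_arm", "kwargs": {
  "targets": [0,0,0,-0.0035,0.0025,-0.1,0,0,0,0,-0.0035,0.0025,-0.2,0,0,0,0,-0.0035,0.0025,-0.26,0,0,0,0,-0.0035,0.0025,-0.275,0,0,0,0,-0.0035,0.0025,-0.286,0]
}}

```text
time: 14.3
tool_pos: [0.5864, 0.2405, 0.0108]
eef_rot: [2.432, 1.987, 0.002]
ft_force: [-0.0, 0.3, -1.4]
finger_gap: 0.0268
grasp_force: 59.6
```

{"fn": "step_arm", "kwargs": {
  "targets": [0,0,0,0,0,0,0,0,0,0,0,0,0,0,0,0,0,0,0,0,0.53,0,0,0,0,0,0,0.53,0,0,0,0,0,0,0.53]
}}

```text
time: 14.92
tool_pos: [0.5858, 0.2405, 0.0104]
eef_rot: [2.432, 1.988, 0.001]
ft_force: [0.2, -0.1, -0.3]
finger_gap: 0.0452
grasp_force: 0.0
```

{"fn": "step_arm", "kwargs": {
  "targets": [0,0,0,0,0,0.08,0.53,0,0,0,0,0,0.2,0.53,0,0,0,0,0,0.3,0.8,0,0,0,0,0,0.35,1,0,0,0,0,0,0.35,1]
}}

```text
time: 15.55
tool_pos: [0.5866, 0.2408, 0.152]
eef_rot: [2.431, 1.987, 0.006]
ft_force: [-0.4, -0.7, 0.2]
finger_gap: 0.0855
grasp_force: 0.0
```

```bash
python3 - <<'E'
from h import *
for k in range(3): optics.camera("wrist")
pose(); measure("wrist",dict(tray_yellow=.01,ecore=.029),"pics/w7.png");pose()
E
```

```text
t 15.7 tcp [584.9 240.1 148.7] close axis deg 168.5 down [-0.002 -0.001 -1.   ] gap 0.0856 q6 0.57 q1 0.37
tray_yellow 0.95 n 9411 top 0.0102 plane [584.8 241.1] [98.3 98.6] 78.6 | toppts [585.2 240.5] [96.1 96.3] 78.7
ecore 0.88 n 2078 top 0.0303 plane [585.6 243.6] [58.4 28.8] 78.6 | toppts [585.6 241.6] [55.9 28. ] 79.3
t 15.85 tcp [585.  240.2 148.6] close axis deg 168.5 down [-0.002 -0.001 -1.   ] gap 0.0853 q6 0.57 q1 0.37
```

View pics/w7.png

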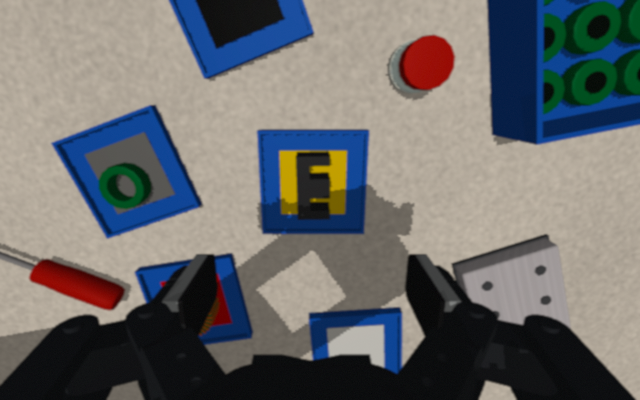

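E-core is mid-pad at (313,185). Now the capacitor.

{"fn": "step_arm", "kwargs": {
  "targets": [0,0,0,-0.177,-0.524,0,1,0,0,0,-0.177,-0.524,0,1,0,0,0,-0.177,-0.524,0,1,0,0,0,-0.177,-0.524,0,1,0,0,0,-0.177,-0.524,0,1]
}}

```text
time: 16.48
tool_pos: [0.5138, 0.029, 0.1497]
eef_rot: [-2.436, -1.983, 0.002]
ft_force: [1.2, 1.2, 0.6]
finger_gap: 0.0855
grasp_force: 0.0
```

{"fn": "step_arm", "kwargs": {
  "targets": [0,0,0,-0.177,-0.524,0,1,0,0,0,-0.177,-0.524,0,1,0,0,0,-0.177,-0.524,0,1,0,0,0,-0.177,-0.524,0,1,0,0,0,-0.177,-0.524,0,1]
}}

```text
time: 17.1
tool_pos: [0.4442, -0.1798, 0.1498]
eef_rot: [-2.435, -1.984, -0.0]
ft_force: [-0.7, 0.5, -0.4]
finger_gap: 0.0855
grasp_force: 0.0
```

```bash
python3 - <<'E'
from h import *
for k in range(4): optics.camera("wrist")
pose(); measure("wrist",dict(capacitor=.041),"pics/w8.png"); pose()
# metal top: circle in the picture
p,d=optics.camera("wrist"); K=cam("wrist"); r=finder.regions_of("wrist","capacitor")[0]["region"]
q=pts(r,d,K); t=q[q[:,2]>.036]; (c,rad)=cv2.minEnclosingCircle((t[:,:2]*1000).astype(np.float32)); print(c,rad,t.mean(0),len(t))
E
```

```text
t 17.3 tcp [ 444.7 -177.6  149.9] close axis deg 168.6 down [-0.     0.001 -1.   ] gap 0.0853 q6 -0.21 q1 -0.4
capacitor 0.72 n 1662 top 0.0417 plane [ 443.5 -174.7] [40.5 33.4] 78.7 | toppts [ 442.7 -178.6] [33.8 33.5] 79.7
t 17.4 tcp [ 444.6 -177.6  150. ] close axis deg 168.6 down [-0.  0. -1.] gap 0.0855 q6 -0.21 q1 -0.4
(442.7340393066406, -179.16627502441406) 17.477886199951172 [ 0.44272457 -0.17835125  0.04087185] 1364
```

View pics/w8.png

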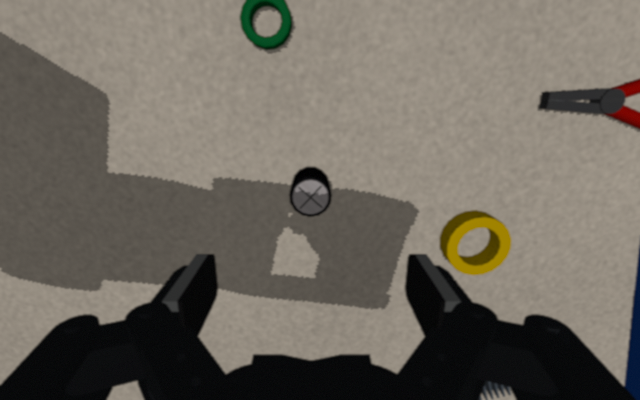

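Capacitor top at (311,197), between the fingers. Descend, grip, lift.

{"fn": "step_arm", "kwargs": {
  "targets": [0,0,0,-0.0045,-0.0025,-0.1,1,0,0,0,-0.0045,-0.0025,-0.22,1,0,0,0,-0.0045,-0.0025,-0.31,1,0,0,0,-0.0045,-0.0025,-0.35,1,0,0,0,-0.0045,-0.0025,-0.35,1]
}}

```text
time: 18.12
tool_pos: [0.4416, -0.1791, 0.0091]
eef_rot: [-2.43, -1.987, 0.002]
ft_force: [-0.5, -0.5, 1.0]
finger_gap: 0.0854
grasp_force: 0.0
```

{"fn": "step_arm", "kwargs": {
  "targets": [0,0,0,0,0,0,0,0,0,0,0,0,0,0,0,0,0,0,0,0,0,0,0,0,0,0,0,0,0,0,0,0,0,0,0]
}}

```text
time: 18.75
tool_pos: [0.4428, -0.18, 0.0112]
eef_rot: [2.431, 1.987, 0.001]
ft_force: [-0.5, 0.8, 6.0]
finger_gap: 0.0333
grasp_force: 59.3
```

{"fn": "step_arm", "kwargs": {
  "targets": [0,0,0,0,0,0,0,0,0,0,0,0,0.03,0,0,0,0,0,0,0.13,0,0,0,0,0,0,0.25,0,0,0,0,0,0,0.3,0]
}}

```text
time: 19.38
tool_pos: [0.4435, -0.1804, 0.1337]
eef_rot: [2.429, 1.985, 0.004]
ft_force: [0.5, 0.1, -0.8]
finger_gap: 0.0332
grasp_force: 59.7
```

```bash
python3 - <<'E'
from h import *
for k in range(3): optics.camera("wrist")
pose(); measure("wrist",dict(capacitor=.151),"pics/w9.png"); pose()
E
```

```text
t 19.52 tcp [ 442.7 -180.   131.5] close axis deg 168.5 down [ 0.003 -0.001 -1.   ] gap 0.0334 q6 -0.21 q1 -0.41
capacitor 0.56 n 7180 top 0.1618 plane [ 442.5 -177.3] [52.6 36.2] 78.4 | toppts [ 442.2 -179. ] [35.1 33.6] 75.6
t 19.62 tcp [ 441.5 -179.5  129.5] close axis deg 168.5 down [-0.001  0.001 -1.   ] gap 0.0336 q6 -0.21 q1 -0.41
```

View pics/w9.png

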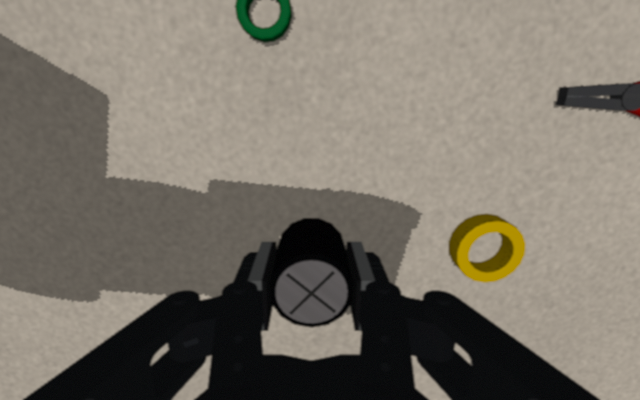

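The capacitor is held upright, its top at (312,292). Moving to white.

{"fn": "step_arm", "kwargs": {
  "targets": [0,0,0.15,0.383,0.568,0,0,0,0,0.15,0.383,0.568,0,0,0,0,0.15,0.383,0.568,0,0,0,0,0.15,0.383,0.568,0,0,0,0,0.15,0.383,0.568,0,0]
}}

```text
time: 20.25
tool_pos: [0.5961, 0.0502, 0.1281]
eef_rot: [-2.348, -2.084, 0.003]
ft_force: [0.4, -0.4, -1.3]
finger_gap: 0.0334
grasp_force: 59.8
```

```bash
python3 - <<'E'
from h import *
for k in range(7): optics.camera("wrist")
pose(); measure("wrist",dict(tray_white=.01,capacitor=.151));pose()
E
```

```text
t 20.6 tcp [594.4  46.  129.9] close axis deg 172.9 down [-0.001 -0.    -1.   ] gap 0.0336 q6 0.18 q1 0.06
tray_white 0.67 n 11598 top 0.0098 plane [593.9  49. ] [96.7 96.9] 83.0 | toppts [594.1  48.1] [96.  96.3] 83.1
capacitor 0.9 n 7243 top 0.1602 plane [594.6  49.6] [52.  35.4] 81.5 | toppts [594.   46.9] [35.  33.2] 81.9
t 20.75 tcp [595.   46.3 130.4] close axis deg 172.9 down [ 0. -0. -1.] gap 0.0338 q6 0.18 q1 0.06
```

{"fn": "step_arm", "kwargs": {
  "targets": [0,0,0,0,0.003,-0.1,0,0,0,0,0,0.003,-0.2,0,0,0,0,0,0.003,-0.26,0,0,0,0,0,0.003,-0.275,0,0,0,0,0,0.003,-0.286,0]
}}

```text
time: 21.38
tool_pos: [0.5961, 0.0483, 0.0164]
eef_rot: [2.352, 2.081, 0.002]
ft_force: [0.1, -0.2, -0.6]
finger_gap: 0.0336
grasp_force: 59.8
```

{"fn": "step_arm", "kwargs": {
  "targets": [0,0,0,0,0,0,0,0,0,0,0,0,0,0,0,0,0,0,0,0,0.5,0,0,0,0,0,0,0.59,0,0,0,0,0,0,0.59]
}}

```text
time: 22.0
tool_pos: [0.5956, 0.0486, 0.0159]
eef_rot: [2.352, 2.082, 0.001]
ft_force: [-0.9, -0.3, 0.2]
finger_gap: 0.0503
grasp_force: 0.0
```

{"fn": "step_arm", "kwargs": {
  "targets": [0,0,0,0,0,0.08,0.59,0,0,0,0,0,0.2,0.59,0,0,0,0,0,0.3,0.8,0,0,0,0,0,0.35,1,0,0,0,0,0,0.35,1]
}}

```text
time: 22.62
tool_pos: [0.5964, 0.0487, 0.1575]
eef_rot: [2.351, 2.08, 0.005]
ft_force: [-1.0, -0.2, 0.4]
finger_gap: 0.0852
grasp_force: 0.0
```

```bash
python3 - <<'E'
from h import *
for k in range(3): optics.camera("wrist")
pose(); measure("wrist",dict(tray_white=.01,capacitor=.045),"pics/w10.png");pose()
E
```

```text
t 22.77 tcp [594.6  48.6 154.3] close axis deg 173.0 down [-0.003 -0.    -1.   ] gap 0.0852 q6 0.18 q1 0.06
capacitor 0.58 n 1686 top 0.0457 plane [596.2  53.3] [41.8 33.2] 72.2 | toppts [595.2  50. ] [34.2 33.4] 78.8
t 22.93 tcp [594.8  48.6 154.4] close axis deg 173.0 down [-0.002 -0.    -1.   ] gap 0.0854 q6 0.18 q1 0.06
```

View pics/w10.png

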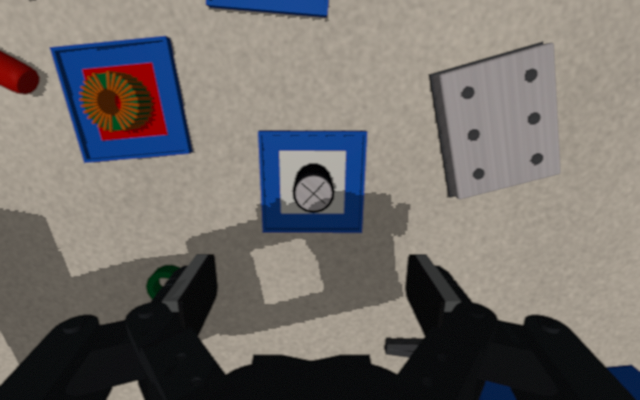

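The capacitor stands mid-pad at (313,186). Now the heatsink.

{"fn": "step_arm", "kwargs": {
  "targets": [0,0,0.233,-0.0085,-0.583,-0.02,1,0,0,0.233,-0.0085,-0.583,-0.02,1,0,0,0.233,-0.0085,-0.583,-0.02,1,0,0,0.233,-0.0085,-0.583,-0.02,1,0,0,0.233,-0.0085,-0.583,-0.02,1]
}}

```text
time: 23.55
tool_pos: [0.5914, -0.1877, 0.1466]
eef_rot: [-2.226, -2.216, 0.002]
ft_force: [0.3, 0.1, -0.3]
finger_gap: 0.0856
grasp_force: 0.0
```

{"fn": "step_arm", "kwargs": {
  "targets": [0,0,0.233,-0.0085,-0.583,-0.02,1,0,0,0.233,-0.0085,-0.583,-0.02,1,0,0,0.233,-0.0085,-0.583,-0.02,1,0,0,0.233,-0.0085,-0.583,-0.02,1,0,0,0.233,-0.0085,-0.583,-0.02,1]
}}

```text
time: 24.18
tool_pos: [0.5882, -0.4198, 0.1381]
eef_rot: [-2.084, -2.349, 0.0]
ft_force: [-0.1, 0.9, 0.6]
finger_gap: 0.0852
grasp_force: 0.0
```

```bash
python3 - <<'E'
from h import *
for k in range(6): optics.camera("wrist")
pose(); measure("wrist",dict(heatsink=.028),"pics/w11.png"); pose(); measure("top",dict(tray_white=.01,capacitor=.045))
E
```

```text
t 24.48 tcp [ 589.2 -415.9  140. ] close axis deg 7.1 down [ 0.  0. -1.] gap 0.0853 q6 -0.76 q1 -0.63
heatsink 0.68 n 2033 top 0.0288 plane [ 587.  -414.8] [32.4 48.8] 6.0 | toppts [ 587.  -417.4] [32.1 42.8] 5.9
t 24.57 tcp [ 589.1 -416.5  140.1] close axis deg 7.1 down [ 0.  0. -1.] gap 0.0855 q6 -0.76 q1 -0.63
tray_white 0.84 n 1304 top 0.0098 plane [594.1  48.1] [98.1 97.5] 83.3 | toppts [594.7  48.2] [97.3 97.4] 83.0
capacitor 0.72 n 198 top 0.0468 plane [591.6  48.5] [33.8 39.5] 88.9 | toppts [595.3  49.6] [31.5 32.5] 88.3
```

View pics/w11.png

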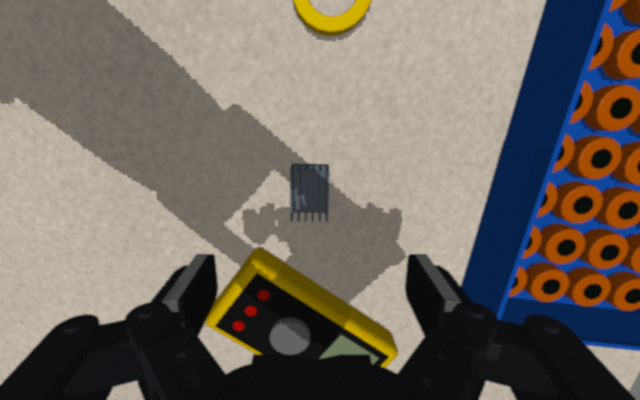

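Heatsink at (310,192) with the fins along the pads; the multimeter at (300,310) is clear of the fingers. Descend, grip, lift.

{"fn": "step_arm", "kwargs": {
  "targets": [0,0,-0.03,-0.005,-0.003,-0.1,1,0,0,-0.03,-0.005,-0.003,-0.2,1,0,0,-0.03,-0.005,-0.003,-0.3,1,0,0,-0.03,-0.005,-0.003,-0.34,1,0,0,-0.03,-0.005,-0.003,-0.34,1]
}}

```text
time: 25.35
tool_pos: [0.5864, -0.4188, 0.003]
eef_rot: [-2.099, -2.335, 0.0]
ft_force: [-0.4, -0.2, 1.4]
finger_gap: 0.0858
grasp_force: 0.0
```

{"fn": "step_arm", "kwargs": {
  "targets": [0,0,0,0,0,0,0,0,0,0,0,0,0,0,0,0,0,0,0,0,0,0,0,0,0,0,0,0,0,0,0,0,0,0,0]
}}

```text
time: 25.98
tool_pos: [0.5874, -0.4195, 0.0052]
eef_rot: [2.098, 2.334, 0.0]
ft_force: [0.3, -0.4, 5.9]
finger_gap: 0.031
grasp_force: 61.2
```

{"fn": "step_arm", "kwargs": {
  "targets": [0,0,0,0,0,0,0,0,0,0,0,0,0.03,0,0,0,0,0,0,0.13,0,0,0,0,0,0,0.25,0,0,0,0,0,0,0.3,0]
}}

```text
time: 26.6
tool_pos: [0.5876, -0.4198, 0.1277]
eef_rot: [2.097, 2.333, 0.001]
ft_force: [-0.1, 0.4, -1.4]
finger_gap: 0.0305
grasp_force: 60.5
```

```bash
python3 - <<'E'
from h import *
for k in range(5): optics.camera("wrist")
pose(); measure("wrist",dict(heatsink=.148),"pics/w12.png"); pose()
E
```

```text
t 26.85 tcp [ 585.9 -418.4  122.3] close axis deg 6.1 down [-0.002  0.002 -1.   ] gap 0.0304 q6 -0.74 q1 -0.64
heatsink 0.79 n 7500 top 0.1458 plane [ 584.9 -410.7] [31.7 52.8] 6.0 | toppts [ 585.4 -417.4] [32.1 44.9] 6.0
t 26.95 tcp [ 585.8 -418.4  121.7] close axis deg 6.1 down [-0.003  0.002 -1.   ] gap 0.0306 q6 -0.74 q1 -0.64
```

View pics/w12.png

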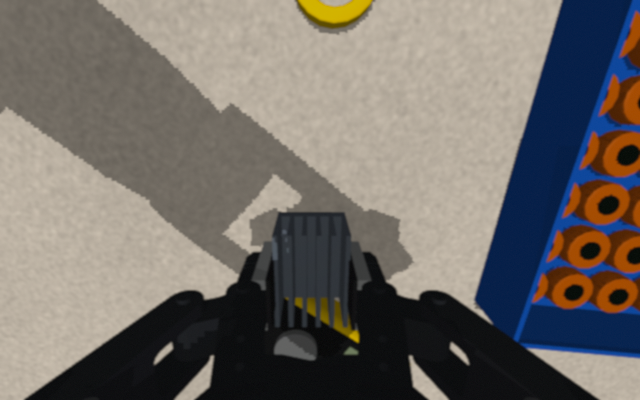

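The heatsink is held level between the pads at (312,265). Moving to black.

{"fn": "step_arm", "kwargs": {
  "targets": [0,0,0.049,-0.026,0.682,0.02,0,0,0,0.049,-0.026,0.682,0.02,0,0,0,0.049,-0.026,0.682,0.02,0,0,0,0.049,-0.026,0.682,0.02,0,0,0,0.049,-0.026,0.682,0.02,0]
}}

```text
time: 27.58
tool_pos: [0.5752, -0.1429, 0.1308]
eef_rot: [-2.065, -2.364, 0.001]
ft_force: [-0.8, 0.1, -0.7]
finger_gap: 0.0309
grasp_force: 60.5
```

{"fn": "step_arm", "kwargs": {
  "targets": [0,0,0.049,-0.026,0.682,0,0,0,0,0.049,-0.026,0.682,0,0,0,0,0.049,-0.026,0.682,0,0,0,0,0.049,-0.026,0.682,0,0,0,0,0.049,-0.026,0.682,0,0]
}}

```text
time: 28.2
tool_pos: [0.5655, 0.1293, 0.1309]
eef_rot: [-2.036, -2.392, 0.001]
ft_force: [0.4, -1.1, -0.3]
finger_gap: 0.0307
grasp_force: 60.5
```

{"fn": "step_arm", "kwargs": {
  "targets": [0,0,0.049,-0.026,0.682,0,0,0,0,0.049,-0.026,0.682,0,0,0,0,0.049,-0.026,0.682,0,0,0,0,0.049,-0.026,0.682,0,0,0,0,0.049,-0.026,0.682,0,0]
}}

```text
time: 28.82
tool_pos: [0.5551, 0.4023, 0.1304]
eef_rot: [-2.005, -2.418, 0.001]
ft_force: [-0.2, -0.4, -1.3]
finger_gap: 0.0308
grasp_force: 60.5
```

```bash
python3 - <<'E'
from h import *
for k in range(7): optics.camera("wrist")
pose(); measure("wrist",dict(tray_black=.01,heatsink=.148));pose()
E
```

```text
t 29.18 tcp [555.9 397.5 131.7] close axis deg 10.4 down [-0.    -0.001 -1.   ] gap 0.0307 q6 0.42 q1 0.6
tray_black 0.82 n 10787 top 0.0099 plane [555.3 402.1] [97.  97.4] 9.5 | toppts [555.  401.4] [96.3 96.1] 9.6
heatsink 0.93 n 7307 top 0.1552 plane [555.2 399.5] [33.8 56.7] 10.3 | toppts [555.3 398.8] [32.1 44.9] 10.3
t 29.32 tcp [555.9 398.2 132. ] close axis deg 10.4 down [ 0. -0. -1.] gap 0.0311 q6 0.42 q1 0.6
```

{"fn": "step_arm", "kwargs": {
  "targets": [0,0,0,0,0,-0.1,0,0,0,0,0,0,-0.2,0,0,0,0,0,0,-0.27,0,0,0,0,0,0,-0.293,0,0,0,0,0,0,-0.304,0]
}}

```text
time: 29.95
tool_pos: [0.556, 0.3994, 0.0105]
eef_rot: [2.009, 2.415, 0.001]
ft_force: [-0.2, 0.4, 0.6]
finger_gap: 0.0309
grasp_force: 60.6
```

{"fn": "step_arm", "kwargs": {
  "targets": [0,0,0,0,0,0,0,0,0,0,0,0,0,0,0,0,0,0,0,0,0.5,0,0,0,0,0,0,0.565,0,0,0,0,0,0,0.565]
}}

```text
time: 30.58
tool_pos: [0.5555, 0.3995, 0.0104]
eef_rot: [2.009, 2.415, 0.001]
ft_force: [-0.6, 0.3, -0.5]
finger_gap: 0.0483
grasp_force: 0.0
```

{"fn": "step_arm", "kwargs": {
  "targets": [0,0,0,0,0,0.08,0.565,0,0,0,0,0,0.2,0.565,0,0,0,0,0,0.3,0.8,0,0,0,0,0,0.35,1,0,0,0,0,0,0.35,1]
}}

```text
time: 31.2
tool_pos: [0.5563, 0.4, 0.1522]
eef_rot: [2.008, 2.415, 0.007]
ft_force: [0.4, 1.1, -0.5]
finger_gap: 0.0854
grasp_force: 0.0
```

```bash
python3 - <<'E'
from h import *
for k in range(4): optics.camera("wrist")
pose(); measure("wrist",dict(tray_black=.01,heatsink=.032),"pics/w13.png");pose()
E
```

```text
t 31.4 tcp [554.7 398.9 148.3] close axis deg 10.5 down [-0.003 -0.002 -1.   ] gap 0.0854 q6 0.42 q1 0.61
tray_black 0.64 n 9298 top 0.0102 plane [555.3 401.5] [97.  98.2] 9.6 | toppts [555.  401.2] [96.3 96.4] 9.6
heatsink 0.89 n 1968 top 0.0328 plane [555.  404.6] [32.9 46.4] 11.3 | toppts [555.3 401.9] [31.7 42.1] 9.9
t 31.55 tcp [555.  399.1 148.8] close axis deg 10.5 down [-0.002 -0.001 -1.   ] gap 0.0853 q6 0.42 q1 0.61
```

View pics/w13.png

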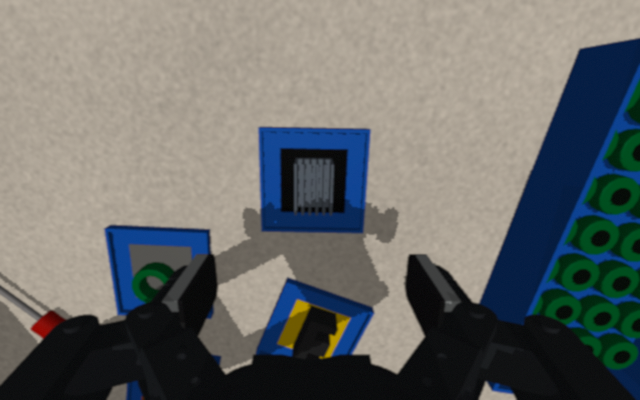

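The heatsink is mid-pad at (314,184). One final overview before handing in.

{"fn": "step_arm", "kwargs": {
  "targets": [0,0,0,0,-0.3,0.3,1,0,0,0,-0.2,-0.5,0.3,1,0,0,0,-0.3,-0.7,0.3,1,0,0,0,-0.3,-0.7,0.3,1,0,0,0,-0.3,-0.7,0.3,1]
}}

```text
time: 32.17
tool_pos: [0.4457, 0.1402, 0.264]
eef_rot: [2.008, 2.416, -0.001]
ft_force: [0.9, -1.5, 0.8]
finger_gap: 0.0852
grasp_force: 0.0
```

{"fn": "step_arm", "kwargs": {
  "targets": [0,0,0,0,-0.7,0,1,0,0,0,0,-0.7,0,1,0,0,0,0,-0.7,0,1,0,0,0,0,-0.7,0,1,0,0,0,0,-0.7,0,1]
}}

```text
time: 32.8
tool_pos: [0.4464, -0.141, 0.2636]
eef_rot: [-2.012, -2.412, 0.001]
ft_force: [0.6, 0.9, -0.5]
finger_gap: 0.0857
grasp_force: 0.0
```

```bash
python3 - <<'E'
from h import *
pose(); p,d=optics.camera("top"); cv2.imwrite("pics/t2.png",cv2.resize(p[120:290,110:430],None,fx=2.5,fy=2.5,interpolation=2))
E
```

```text
t 32.8 tcp [ 446.4 -141.   263.6] close axis deg 10.3 down [-0. -0. -1.] gap 0.0857 q6 -0.51 q1 -0.33
```

View pics/t2.png

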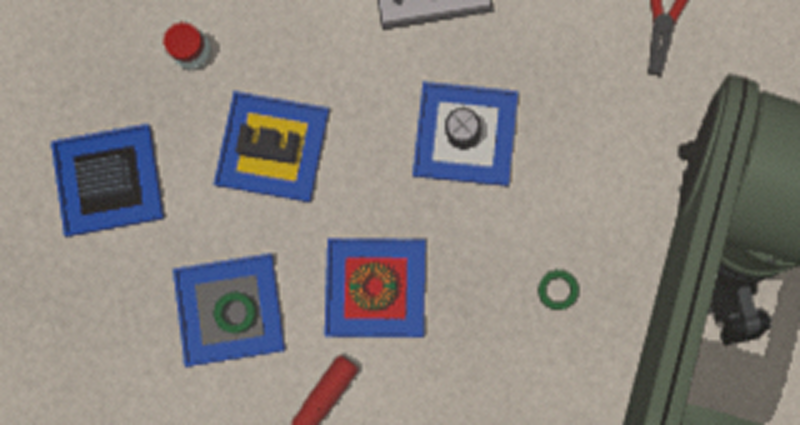

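All four parts sit mid-pad: choke (374,287), E-core (270,143), capacitor (463,128) and heatsink (107,178). Both green cores are where they were.

```bash
python3 -c "
from cell import finish_job; print(finish_job())"
```

```text
the job is handed in; nothing more can be done
None
```

The kit is made up and handed in after about 33 s: choke on red, E-core on yellow, capacitor on white and heatsink on black, each the same way up and within about 2 mm of its pad's middle, and neither green core was touched.

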